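Show the helper which jar goes with the plates

TASK

Someone is about to lay out the snacks and asks which jar to use: switch the counter light on by pushing the white toggle fully over, away from the robot, then point at the shortest, widest jar and after that at the stack of plates. To point, hold the fingertips straight above the middle of the cap, or of the plates, about three centimetres clear, for a good two seconds each time, without pointing at the other two jars. Nothing is to be picked up: only the switch is touched, and everything else stays untouched where it stands.

Things in the scene. Friction and masses are not known exactly. Their poses are not given: they have to be found in the camera images.
- switch_box: fixed grey box 100 x 100 x 50 mm with a white 88 x 88 mm switch plate on top (plate's top 56 mm above the counter). Origin: centre of the underside, z up; its x axis points from the off side to the on side, roughly away from the robot (turned up to 0.5 rad). It stands either on the left or on the right, the plates on the other side.
- toggle (a joint): white toggle of the switch, hinged about the box's y axis, in the middle of the plate, 56 mm above the counter. Value in rad: 0 = leaning 0.5 rad to the -x side of the box (off, starts 0 to 0.2), 1.0 = leaning 0.5 rad to the +x side (fully on, at its stop). It stays where it is left, and takes about 2 N at its tip to move.
- toggle_tip (a point): centre of the ball (16 mm across) at the toggle's free end, 45 mm from its hinge; the stem is 11 mm thick; about 95 mm above the counter at either end of its swing, 101 mm midway.
- squat_jar: the jar to point at, shortest and widest: 86 mm across, 85 mm tall, cap 75 mm across; clear glass with a round steel twist cap, standing upright. Origin: centre of its underside, z up; the cap's top is 85 mm above it.
- squat_jar_cap (a point): centre of the top of the squat jar's cap, 85 mm above the counter, z up
- middle_jar: another jar, the slimmest: 62 mm across, 115 mm tall, cap 55 mm across; clear glass with a round steel twist cap, standing upright. Origin: centre of its underside, z up; the cap's top is 115 mm above it.
- middle_jar_cap (a point): centre of the top of the slim jar's cap, 115 mm above the counter
- tall_jar: another jar, the tallest: 72 mm across, 150 mm tall, cap 63 mm across. The three jars stand in a loose row across the middle of the counter in any order; clear glass with a round steel twist cap, standing upright. Origin: centre of its underside, z up; the cap's top is 150 mm above it.
- tall_jar_cap (a point): centre of the top of the tall jar's cap, 150 mm above the counter
- plate_low: lower of two equal stacked white melamine plates, 180 mm across, 24 mm tall. Origin: centre of its underside.
- plate_top: upper plate, resting in the lower one, its underside 12 mm above the counter and its rim 36 mm above it. Origin: centre of its underside.
- plate_mid (a point): centre of the upper plate's flat inner floor, 24 mm above the counter and 12 mm below its rim, z up
- spatula: spatula 260 mm long with a steel blade (to the left) and a wooden handle (to the right), lying on the counter crosswise, nearer the robot than the jars; bystander
- mug: white mug 80 mm across, 90 mm tall, behind the jars on the left; bystander. Origin: centre of its underside.
- bowl: white bowl 140 mm across, 55 mm tall, behind the jars; bystander. Origin: centre of its underside.
- shaker: dark wooden salt shaker 44 mm across, 82 mm tall, behind the jars; bystander. Origin: centre of its underside.
- drainer_tray: empty fixed grey plastic drainer tray 160 x 320 x 40 mm, behind on the right; bystander. Origin: centre of its underside.
There are look-alikes about, which are no part of the job. Leave any turquoise look-alike of the middle_jar alone. What is shaped like the switch_box but yellow is not meant.

How it is judged:
By the outcome, as a careful person would: the job done as asked, in the order asked, and still so for the second after the job is handed in, with the robot touching nothing.
It also fails if it takes over 61 s, if anything falls off the work surface, if the arm or the gripper's body presses on something with over 40 N, if the wrist force passes 120 N, or if a joint passes its speed limit or range.

ROBOT

A 7-joint arm with a two-finger parallel gripper is mounted at the origin on the work surface. World frame = base frame: x ahead of the robot, y to its left, z up, the work surface at z = 0. Lengths are in mm, angles in rad, forces in N, time in s.
With the tool pointing down it reaches from about 400 to 875 mm from the base axis. Payload 19.3 kg.
Tool frame: the origin (TCP) lies at the very end of the fingers, on their centre line; the grasp point (between the pads) lies 19 mm behind it (grip_point_offset is the z of the grasp point in the tool frame, in mm); z points along the fingers, y is the line along which they close (so a half turn about z gives the same grasp; the last joint's range is limited). The gripper opens to 85 mm and grips with 20 to 120 N. Pads are 22 mm wide; open, the fingers measure 114 mm over their backs; the gripper's body (76 mm by 85 mm) begins 54 mm behind the grasp point. The pads swing forward as they close: fully open they stand 13 mm farther back than shut.
Start: joints at [1.223, 0.521, -0.036, 1.599, 0.021, 1.021, -0.113], TCP at [171.372, -601.037, 199.491] pointing down, gripper open.
Joint ranges: [-2.91, 2.91], [-0.3, 2.13], [-1.5, 1.42], [0.17, 2.43], [-1.26, 4.41], [0.16, 1.93], [-2.52, 2.52]. Speed limits (rad/s): [1.89, 1.89, 2.39, 2.39, 3.01, 3.01, 3.01].

INTERFACE

Orientations are given as a 3x3 rotation matrix whose columns are the frame's x, y, z axes.
In Python, from workcell import movep, movel, goto_joints, open_gripper, clamp, wait, inverse_kinematics, read_state, camera, PlanningError, finish_job, grip_point_offset gives the robot as it stands. Calls block until the motion is done:
- movep(position, orientation): joint-space move of the TCP to a pose.
- movel(position, frame=None, max_speed=150, guard=None): straight line of the TCP; frame=None keeps the orientation; max_speed is the mean speed in mm/s. With guard (N) it stops when the force on the tool has changed by that much, and returns True; else False.
- goto_joints(angles): joint-space move.
- open_gripper() and clamp(): open the fingers fully, or close them until they stop; the grip force is fixed at half the most.
- wait(seconds).
- inverse_kinematics(position, orientation): joint angles nearest the present ones, or None.
- read_state(): the state.
- camera(name): name is "scene" or "top" or "wrist"; returns a dict with "image" (400x640x3 uint8, blue, green, red), "range_z" (400x640 float32, mm along the optical axis (not along the pixel's ray), 0 where there is no reading), "fx", "fy", "cx", "cy" (pixels), "cam_to_world" (4x4, takes a point from camera to world coordinates). Camera axes: x right, y up, looking along -z (the intrinsics and any distortion apply to the point x, -y, -z); pixel columns grow to the right and rows downward; lengths in mm; the calibration is good to about 2 mm. A picture is of the moment at which its call begins.
A pose or a line that the arm cannot do raises PlanningError and nothing moves.
- finish_job(): hands the job in; it is judged then, once.
The state is a dict: "time": time; "qpos": joint angles; "qvel": joint speeds; "joint_efforts": joint torques, N m; "eef_pos": TCP position; "tool_rot": TCP orientation; "ft_force": force on the tool from outside, world axes, zero at the start; "torque": the same for the moment, N m; "finger_gap": finger opening in mm; "gripper_force": force on a finger pad.
Only numpy, scipy, OpenCV 4.12 (cv2) and the standard library are available. Lean on these libraries where they do the work, as an engineer would, in place of code of your own. Each camera call takes 0.05 s, during which the arm holds its last target. There are 200 camera calls.

## Working session

There is one attempt and no reset: what is moved stays moved. The work goes in short steps, each a Python script; the robot and the scene stay as the last script left them, time stands still between calls to the robot, and variables do not carry over. Pictures are saved under pics/ and viewed, at most 13 in all, crops included, and the job is handed in when it is done.

```bash
mkdir -p pics; ls
python3 - <<'E'
from workcell import *
import cv2,numpy as np
for n in("scene","top"):
    c=camera(n);cv2.imwrite(f"pics/{n}0.png",c["image"]);np.savez(f"{n}0.npz",**{k:c[k] for k in c})
    print(n,c["fx"],c["cx"],c["cy"],c["cam_to_world"].round(3).tolist(),[k for k in c])
s=read_state();print(s["time"],s["tool_rot"],s["eef_pos"],grip_point_offset)
E
```

```text
pics
scene 490.6247384877484 324.7208639880278 198.81107002880194 [[-0.814, -0.326, 0.481, 1192.338], [0.581, -0.475, 0.662, 880.259], [0.012, 0.818, 0.576, 865.277], [0.0, 0.0, 0.0, 1.0]] ['image', 'range_z', 'fx', 'fy', 'cx', 'cy', 'cam_to_world']
top 403.72047592413185 316.2671242500673 200.44496123110315 [[0.007, 0.995, -0.1, 434.497], [-1.0, 0.006, -0.01, -21.708], [-0.009, 0.1, 0.995, 1291.884], [0.0, 0.0, 0.0, 1.0]] ['image', 'range_z', 'fx', 'fy', 'cx', 'cy', 'cam_to_world']
0.1 [[ 9.61652625e-01  2.74270139e-01 -3.47090592e-04]
 [ 2.74270347e-01 -9.61652186e-01  9.21871966e-04]
 [-8.09384744e-05 -9.81717253e-04 -9.99999515e-01]] [ 171.2835645  -600.74147671  199.01478565] -18.700000000000003
```

View pics/scene0.png

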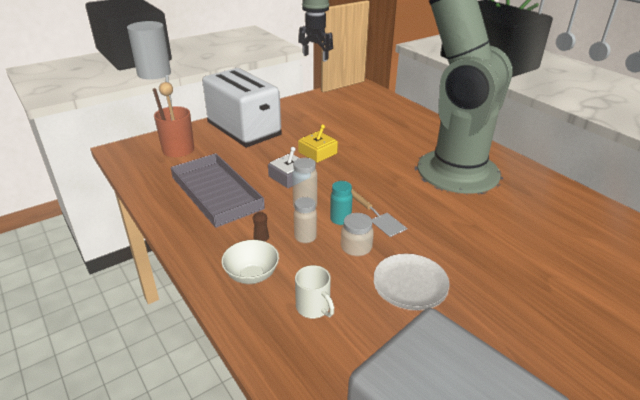

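View pics/top0.png

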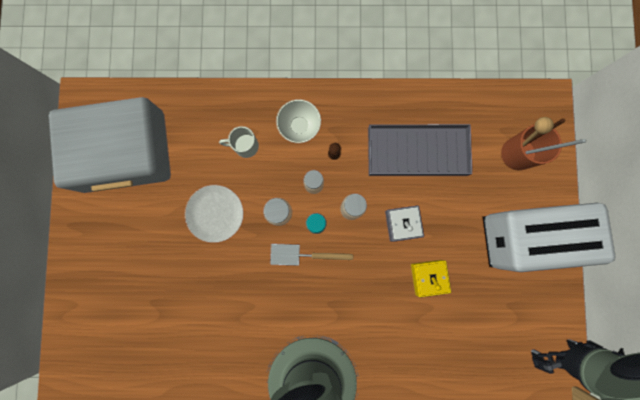

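The scene view shows the grey switch at (285,168), the yellow look-alike at (318,148) and the squat jar at (357,235). In the top view:

| Thing | Pixel (top view) |
|---|---|
| Grey switch (candidate, chosen) | (406,223) |
| Yellow switch (look-alike) | (431,279) |
| Squat jar (chosen) | (277,211) |
| Slim jar | (313,181) |
| Tall jar | (354,206) |
| Turquoise jar (look-alike) | (316,223) |
| Plates | (214,213) |

Next I'll check the choice in an enlarged crop and measure heights.

```bash
cat > h.py <<'E'
import numpy as np
def w(c,u,v,z):
    """world point on pixel ray at world height z"""
    T=c["cam_to_world"];d=T[:3,:3]@np.array([(u-c["cx"])/c["fx"],-(v-c["cy"])/c["fy"],-1]);o=T[:3,3]
    return o+d*(z-o[2])/d[2]
def cloud(c):
    v,u=np.mgrid[0:400,0:640];r=c["range_z"];T=c["cam_to_world"]
    p=np.stack([(u-c["cx"])/c["fx"]*r,-(v-c["cy"])/c["fy"]*r,-r],-1)
    p=p@T[:3,:3].T+T[:3,3];p[r<=0]=np.nan;return p
E
python3 - <<'E'
import numpy as np,cv2
from h import *
t=dict(np.load("top0.npz"));P=cloud(t)
for n,u,v,z,r in(("squat",277,211,85,14),("slim",313,181,115,11),("tall",354,206,150,13),("turq",316,223,115,11),("plate",214,213,36,33)):
    s=P[v-r:v+r+1,u-r:u+r+1].reshape(-1,3);m=abs(s[:,2]-z)<(9 if n!="plate" else 25)
    q=s[m]; print(n,w(t,u,v,z).round(),"zpix",P[v,u].round(),"mid",((np.nanpercentile(q,1,0)+np.nanpercentile(q,99,0))/2).round(1) if len(q) else None,"ext",np.ptp(q,0).round() if len(q) else None)
for n,u,v in(("grey",406,223),("yel",431,279)):
    s=P[v-25:v+26,u-25:u+26].reshape(-1,3);q=s[(s[:,2]>40)&(s[:,2]<66)]
    print(n,len(q),cv2.minAreaRect(q[:,:2].astype(np.float32)),"high",s[s[:,2]>80].mean(0), (s[:,2]>80).sum())
a=cv2.resize(t["image"][160:300,190:460],None,fx=2.9,fy=2.9,interpolation=cv2.INTER_CUBIC);cv2.imwrite("pics/c1.png",a)
b=cv2.resize(t["image"][195:250,380:435],None,fx=10,fy=10,interpolation=cv2.INTER_CUBIC);cv2.imwrite("pics/c2.png",b)
E
```

```text
squat [523. 107.  85.] zpix [523. 107.  87.] mid [525.  109.7  84.6] ext [72. 73. 16.]
slim [610.  -0. 115.] zpix [610.  -0. 115.] mid [616.5  -1.8 114.5] ext [53. 50. 15.]
tall [ 534. -118.  150.] zpix [ 534. -118.  151.] mid [ 538.3 -121.1  150.7] ext [61. 62. 15.]
turq [487. -10. 115.] zpix [487. -10. 115.] mid [488.3 -10.1 115.6] ext [53. 53. 14.]
plate [519. 310.  36.] zpix [520. 312.  28.] mid [518.9 310.4  29.4] ext [176. 179.  32.]
grey 1032 ((491.4496765136719, -284.2488708496094), (99.98786163330078, 101.80361938476562), 8.400422096252441) high [ 477.11007467 -285.47245924   97.16335138] 32
yel 1067 ((324.45245361328125, -363.70098876953125), (100.32122802734375, 101.98310089111328), 8.33163070678711) high [ 306.92164788 -363.7816263    95.92343412] 38
```

View pics/c1.png

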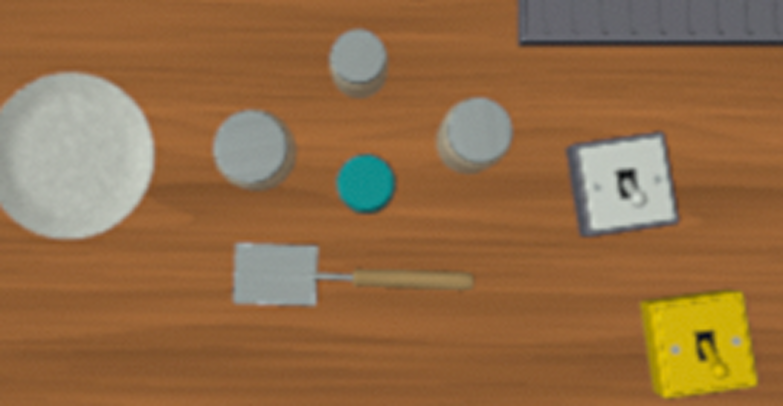

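View pics/c2.png

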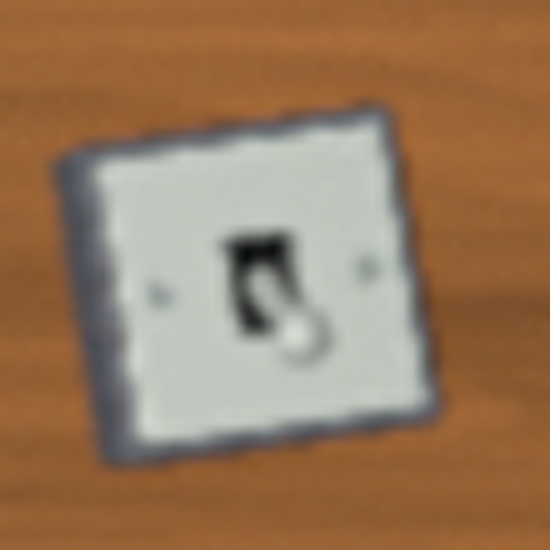

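The crops confirm the choice: the white toggle on the grey box leans towards the robot, with its ball at about (410,228) in the top view. The widest cap is at (276.6,210.7). I'll refine the numbers, then push.

Run:
```python
import numpy as np,cv2,json
from h import *
from workcell import *
t=dict(np.load("top0.npz"));P=cloud(t)
def fit(u,v,r,lo,hi):
    m=np.zeros((400,640),np.uint8);s=P[v-r:v+r+1,u-r:u+r+1,2];m[v-r:v+r+1,u-r:u+r+1]=(s>lo)&(s<hi)
    q=P[m>0][:,:2].astype(np.float32);return cv2.minEnclosingCircle(q),q
print("squat",fit(277,211,18,80,92)[0]);print("plate",fit(214,213,34,18,45)[0])
q=fit(406,223,24,51,62)[1];R=cv2.minAreaRect(q);print("switch plate",R,"ray",w(t,406.2,222.8,56).round(1),"tip",w(t,410,228.3,96).round(1))
C=w(t,406.2,222.8,56)[:2]
a=np.deg2rad(8.4);x=np.array([np.cos(a),np.sin(a),0]);F=np.c_[x,[x[1],-x[0],0],[0,0,-1]]
C=np.r_[(C+R[0])/2,0];print("C",C)
np.savez("sw.npz",C=C,F=F,x=x)
clamp()
p=C-65*x
print(inverse_kinematics(p+[0,0,80],F))
movep(p+[0,0,200],F);movel(p+[0,0,82])
s=read_state();print(s["time"],s["eef_pos"],s["finger_gap"],s["ft_force"])
hit=movel(C+10*x+[0,0,82],max_speed=40,guard=14)
s=read_state();print(hit,s["time"],s["eef_pos"],(s["eef_pos"]-C)@x,s["ft_force"])
c=camera("scene");cv2.imwrite("pics/s1.png",cv2.resize(c["image"][100:220,220:380],None,fx=4,fy=4))
```

```text
squat ((525.9798583984375, 110.4542007446289), 36.93489456176758)
plate ((518.8800048828125, 311.5467529296875), 90.10780334472656)
switch plate ((491.379150390625, -284.039794921875), (99.2142105102539, 97.29582214355469), 7.805110931396484) ray [ 491.8 -284.9   56. ] tip [ 473.8 -287.4   96. ]
C [ 491.57257164 -284.48689234    0.        ]
[ 0.55429904  0.52568497 -0.08793917  1.97782334  0.0737587   0.64106771
 -1.00515746]
3.2833 [ 427.56324371 -294.3752668    82.66146003] -0.0018208733123662973 [ 0.29362012 -0.26545097  0.27906525]
False 5.3083 [ 501.35420303 -283.1306853    82.05237613] 9.87481613655621 [ 0.96034644 -0.02899349  0.64086213]
```

View pics/s1.png

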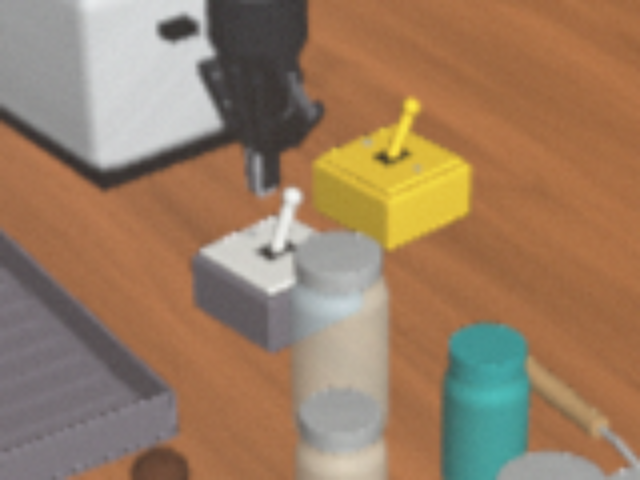

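The toggle at crop pixel (290,195) still leans to the robot's side, and the fingertip at (262,190) appears beside it. I'll check by projecting known points and looking again.

Run:
```python
import numpy as np,cv2
from h import *
from workcell import *
S=np.load("sw.npz");C,x=S["C"],S["x"]
s=read_state();print(s["eef_pos"])
def proj(c,p):
    q=np.linalg.inv(c["cam_to_world"])@np.r_[p,1];return (c["cx"]-c["fx"]*q[0]/q[2],c["cy"]+c["fy"]*q[1]/q[2])
c=camera("scene");f=lambda p:((np.array(proj(c,p))-[220,100])*4).round()
print("tcp",f(s["eef_pos"]),"C56",f(C+[0,0,56]),"tip_off",f(C-18*x+[0,0,96]))
P=cloud(c)
t=camera("top");im=t["image"]
print("top tcp",proj(t,s["eef_pos"]),"C",proj(t,C+[0,0,56]))
b=cv2.resize(im[180:270,360:450],None,fx=5,fy=5);a=cv2.resize(c["image"][120:200,250:340],None,fx=5,fy=5);a=cv2.copyMakeBorder(a,0,50,0,0,cv2.BORDER_CONSTANT)[:450]
d=np.hstack([a[:,:345],b]);cv2.imwrite("pics/s2.png",d);print(d.shape)
# range of finger tip & toggle in scene
for u,v in((285,147),(285,145),(293,149),(291,155)):print(u,v,P[v,u].round())
```

```text
[ 501.34566236 -283.07671827   82.02530381]
tcp [264. 222.] C56 [274. 246.] tip_off [290. 195.]
top tcp (np.float64(407.3784528932567), np.float64(219.20118157624103)) C (np.float64(406.0542672830942), np.float64(222.8624410301771))
(450, 795, 3)
285 147 [ 508. -276.  118.]
285 145 [ 509. -273.  127.]
293 149 [ 474. -284.   96.]
291 155 [ 484. -281.   79.]
```

View pics/s2.png

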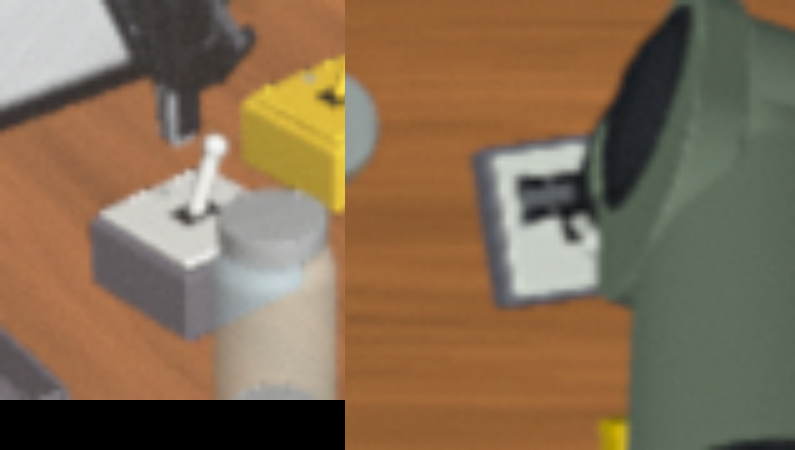

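The right half shows the fingers over the plate. In the left half the finger ends at crop (178,140), where the TCP should be at (180,177). So the real fingertips are 20–30 mm higher than the reported TCP, and they passed over the ball. I'll measure that offset from the range data.

Run:
```python
import numpy as np
from h import *
from workcell import *
import cv2
def tip(tag):
    s=read_state();e=s["eef_pos"];c=camera("scene");P=cloud(c)
    d=P-e;m=(np.hypot(d[...,0],d[...,1])<35)&(d[...,2]>-10)&(d[...,2]<80)&(c["image"].max(2)<175)
    q=d[m];q=q[np.argsort(q[:,2])]
    print(tag,e.round(1),"n",len(q),"low",q[:6].round().tolist(),"mean lowest15",q[:15].mean(0).round(1),s["finger_gap"],s["qpos"].round(3) if hasattr(s["qpos"],"round") else s["qpos"])
    return c
tip("here")
S=np.load("sw.npz");C,x=S["C"],S["x"]
e=read_state()["eef_pos"]
movel(e+[0,0,100]);c=tip("up")
w_=camera("wrist")
cv2.imwrite("pics/s3.png",np.hstack([cv2.resize(c["image"][60:180,240:340],(400,480),interpolation=cv2.INTER_CUBIC),cv2.resize(w_["image"],(400,250))if 0 else np.vstack([cv2.resize(w_["image"],(400,250)),np.zeros((230,400,3),np.uint8)])]))
```

```text
here [ 501.4 -283.1   82. ] n 114 low [[-15.0, -5.0, -2.0], [-16.0, -1.0, 11.0], [-19.0, -5.0, 15.0], [-19.0, -4.0, 19.0], [-6.0, 5.0, 31.0], [7.0, 7.0, 33.0]] mean lowest15 [-1.6  3.8 28.7] -0.21815976186143493 [ 0.484  0.595 -0.102  1.827  0.087  0.724 -1.09 ]
up [ 501.  -282.9  181.2] n 128 low [[5.0, 4.0, 30.0], [9.0, 5.0, 32.0], [11.0, -4.0, 32.0], [-4.0, 7.0, 33.0], [-1.0, 6.0, 33.0], [-9.0, 4.0, 33.0]] mean lowest15 [ 4.6  4.9 35. ] -0.010718466050219495 [ 0.491  0.465 -0.111  1.749  0.062  0.932 -1.069]
```

View pics/s3.png

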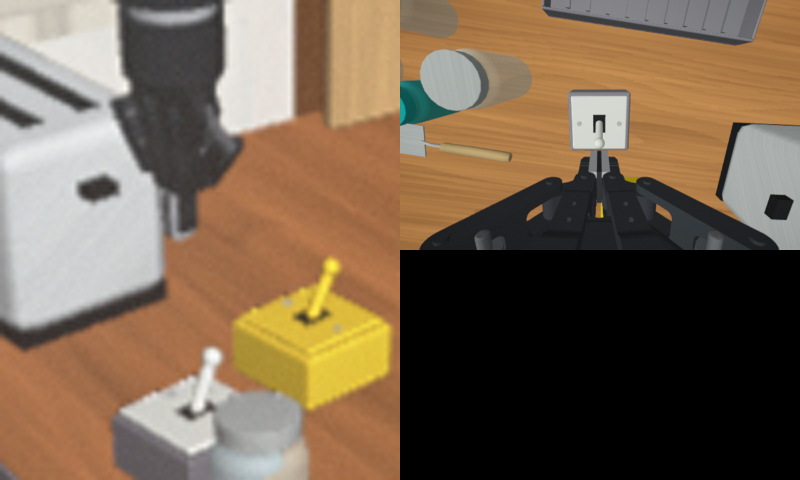

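The picture shows the closed fingertips at crop (180,237), about 30 mm above the reported TCP in both poses. The toggle still leans to the off side. I'll command 30 mm lower from here on and repeat the push.

Run:
```python
import numpy as np,cv2
from h import *
from workcell import *
S=np.load("sw.npz");C,x=S["C"],S["x"]
c=dict(np.load("scene0.npz"))
for (u,v),e in(((285,119.2),(501,-282.9,181.2)),((285.6,148),(501.4,-283.1,82))):
    print("tip dz",[(h,(w(c,u,v,e[2]+h)-e)[:2].round(1)) for h in(26,30,34)])
p=C-65*x
movel(p+[0,0,180]);movel(p+[0,0,52])
s=read_state();print(s["time"],s["eef_pos"],s["ft_force"])
hit=movel(C+8*x+[0,0,52],max_speed=40,guard=14)
s=read_state();print(hit,s["time"],s["eef_pos"],(s["eef_pos"]-C)@x,s["ft_force"])
c=camera("scene");P=cloud(c)
cv2.imwrite("pics/s4.png",cv2.resize(c["image"][100:200,240:340],None,fx=5,fy=5,interpolation=cv2.INTER_CUBIC))
```

```text
tip dz [(26, array([-1.9, -1.3])), (30, array([2.3, 5.8])), (34, array([ 6.5, 12.9]))]
tip dz [(26, array([-1.1, -1.9])), (30, array([2.6, 4.2])), (34, array([ 6.2, 10.4]))]
8.075 [ 427.77060847 -294.15957748   52.62237704] [ 0.31195221  0.33106112 -0.68073882]
True 9.55 [ 490.77082645 -284.4375734    51.30684926] -0.7859396767766146 [-4.41998247 -0.93120744  7.08287832]
```

View pics/s4.png

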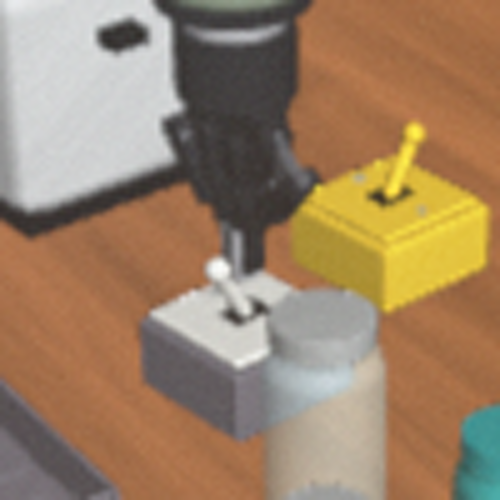

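The toggle now leans away, with its ball at crop (217,269), and the force rose at the stop. I'll retract, verify the angle from above, and go on towards the jar.

Run:
```python
import numpy as np,cv2
from h import *
from workcell import *
S=np.load("sw.npz");C,x,F=S["C"],S["x"],S["F"]
p=C-35*x
movel(p+[0,0,52]);movel(p+[0,0,180])
F=np.diag([1.,-1,-1])
movep([425,0,200],F)
s=read_state();print(s["time"],s["eef_pos"])
t=camera("top");P=cloud(t);c=camera("scene");Q=cloud(c)
for n,A in(("top",P),("scene",Q)):
    q=A.reshape(-1,3)-C;q=q[(np.hypot(q[:,0],q[:,1])<40)&(q[:,2]>75)&(q[:,2]<108)]
    l=q@np.c_[x,[-x[1],x[0],0],[0,0,1]]
    print(n,len(l),"mean",l.mean(0).round(1),"top pts",l[np.argsort(-l[:,2])[:8]].mean(0).round(1))
print("ball px scene at z95, box x:",[((w(c,283.4,153.8,z)-C)@x).round(1) for z in(93,95,99)])
im=np.hstack([cv2.resize(t["image"][195:250,380:435],(400,400),interpolation=cv2.INTER_CUBIC),cv2.resize(c["image"][130:200,260:330],(400,400),interpolation=cv2.INTER_CUBIC)])
cv2.imwrite("pics/s5.png",im)
```

```text
12.1 [425.24575433  -0.82886673 199.78042641]
top 39 mean [16.9  1.4 94.1] top pts [2.110e+01 1.000e-01 1.048e+02]
scene 34 mean [21.4  3.9 92.4] top pts [ 24.8   3.9 102.3]
ball px scene at z95, box x: [np.float64(20.6), np.float64(22.8), np.float64(27.2)]
```

View pics/s5.png

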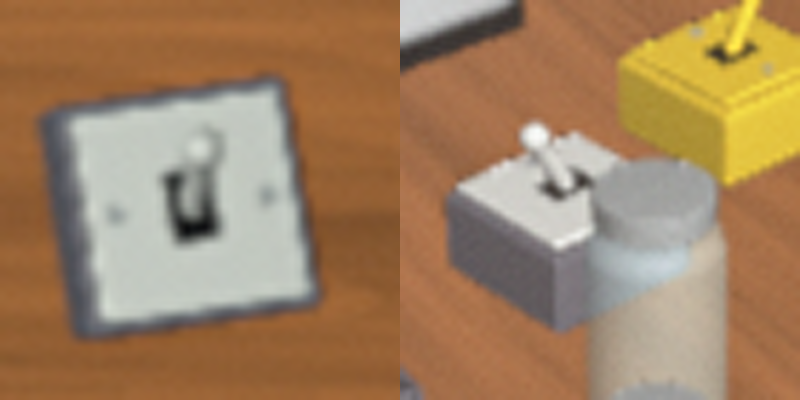

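Left: the toggle's ball is at crop (203,147), past the slot on the far side. Right: it leans fully away. Its measured offset of 21–22 mm along the box's x axis matches the 21.6 mm expected at the stop. Next is pointing at the squat jar.

Run:
```python
import numpy as np,cv2
from h import *
from workcell import *
F=np.diag([1.,-1,-1])
movep([525,109,160],F);movel([525,109,85],max_speed=100)
wait(1.2);c=camera("scene");s=read_state();wait(1.5)
print(read_state()["time"],s["eef_pos"],s["tool_rot"][2],s["ft_force"])
cv2.imwrite("pics/s6.png",cv2.resize(c["image"][150:270,300:420],(600,600),interpolation=cv2.INTER_CUBIC))
P=cloud(c);q=P.reshape(-1,3);m=(abs(q[:,2]-85)<4)&(np.hypot(q[:,0]-525,q[:,1]-109)<45);print(len(q[m]),cv2.minEnclosingCircle(q[m][:,:2].astype(np.float32)))
d=q-s["eef_pos"];f=q[(np.hypot(d[:,0],d[:,1])<25)&(q[:,2]>98)&(q[:,2]<160)];print(f[np.argsort(f[:,2])[:10]].round().tolist())
```

```text
16.5083 [525.03671282 108.95583582  85.03731827] [ 8.45823621e-05  1.90444300e-05 -9.99999996e-01] [-0.19152368  0.52492795  0.8520646 ]
402 ((528.0126953125, 112.01152038574219), 39.48752975463867)
[[526.0, 117.0, 118.0], [537.0, 106.0, 119.0], [536.0, 118.0, 120.0], [534.0, 115.0, 120.0], [532.0, 116.0, 121.0], [539.0, 113.0, 122.0], [537.0, 110.0, 122.0], [531.0, 120.0, 122.0], [536.0, 101.0, 123.0], [533.0, 114.0, 123.0]]
```

View pics/s6.png

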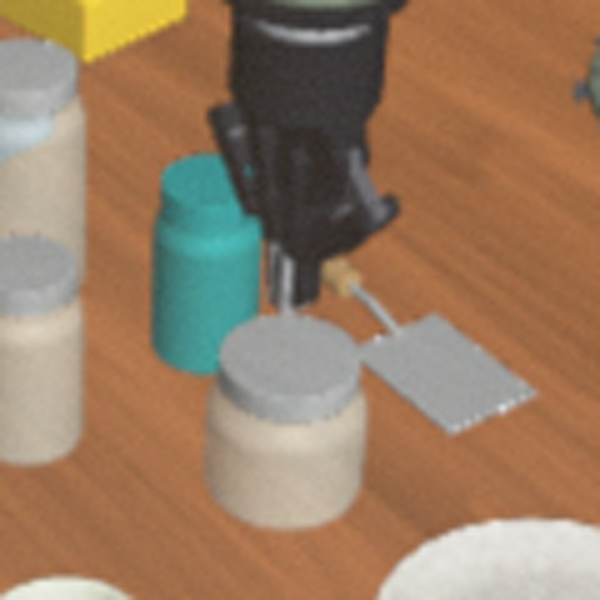

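The fingertips hang at crop (290,305), straight above the cap's centre at (290,355), and nothing is touched. The range data gives about 32 mm of clearance, so I'll nudge 1–2 mm and hold again, then point at the plates.

Run:
```python
import numpy as np,cv2
from h import *
from workcell import *
F=np.diag([1.,-1,-1])
movel([526,110,83],max_speed=30);wait(2.7)
movel([526,110,160]);movep([519,311,130],F);movel([519,311,23],max_speed=100)
wait(1.2);c=camera("scene");s=read_state();wait(1.6)
print(read_state()["time"],s["eef_pos"],s["tool_rot"][2],s["ft_force"])
cv2.imwrite("pics/s7.png",np.hstack([cv2.resize(c["image"][200:320,350:470],(400,400),interpolation=cv2.INTER_CUBIC),cv2.resize(c["image"][100:400,150:450],(400,400))]))
q=cloud(c).reshape(-1,3);d=q-s["eef_pos"];f=q[(np.hypot(d[:,0],d[:,1])<22)&(q[:,2]>42)&(q[:,2]<110)];print(f[np.argsort(f[:,2])[:8]].round().tolist())
```

```text
25.0167 [518.97571606 311.00478289  22.96712726] [-3.73299209e-05  4.83940318e-06 -9.99999999e-01] [0.41879313 0.39064631 0.31372627]
[[527.0, 316.0, 56.0], [531.0, 307.0, 57.0], [527.0, 319.0, 58.0], [531.0, 309.0, 59.0], [532.0, 314.0, 60.0], [533.0, 318.0, 60.0], [527.0, 298.0, 60.0], [531.0, 313.0, 61.0]]
```

View pics/s7.png

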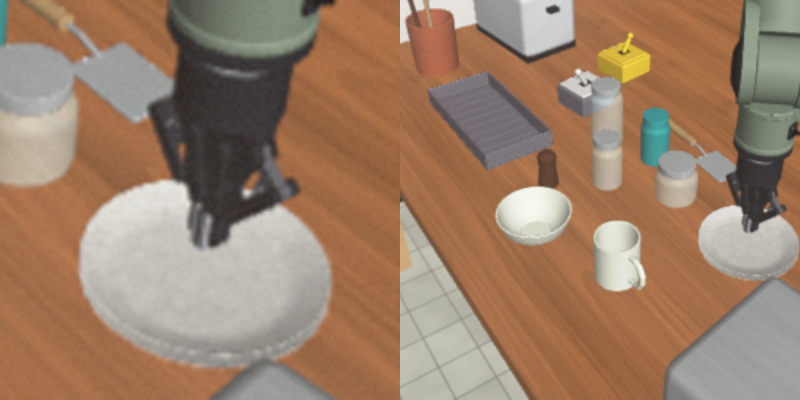

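The fingertips are at crop (207,240), over the middle of the plates and about 31 mm above the floor of the upper one. The toggle is still over, and everything else stands where it did. I'll withdraw and hand in.

Run:
```python
from workcell import *
movel([519,311,140]);wait(0.5);print(read_state()["time"],finish_job())
```

```text
the job is handed in; nothing more can be done
26.45 None
```

The job is handed in at 26.5 s: the toggle was pushed fully over, then the squat jar and then the plates were pointed at for over two seconds each, about 3 cm clear, with only the switch touched; a first push passed over the toggle without touching it because the fingertips sit about 30 mm above the reported TCP, which I corrected for.

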